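# Seat four watch heads in their casing supports

## Robot

A 7-joint arm with a two-finger parallel gripper is mounted at the origin on the work surface. World frame = base frame: x ahead of the robot, y to its left, z up, the work surface at z = 0. Lengths are in mm, angles in degrees, forces in N, time in s.
With the tool pointing down it reaches from about 425 to 950 mm from the base axis. Payload 4.7 kg.
Tool frame: the origin (TCP) lies midway between the tips of the shut fingers; the grasp point (between the pads) lies 19 mm behind it (bot.grip_depth is the distance from the TCP to the grasp point, in mm); z points along the fingers, y is the direction in which the jaws open and shut (so a half turn about z gives the same grasp; the last joint's range is limited). The gripper opens to 85 mm and grips with 20 to 120 N. Pads are 22 mm wide; open, the fingers measure 114 mm over their backs; the gripper's body (76 mm by 85 mm) begins 54 mm behind the grasp point. The pads swing forward as they close: fully open they stand 13 mm farther back than shut.
Start: joints at [-70.697, 26.849, -2.785, 87.806, 1.381, 65.374, -4.715], TCP at [241.406, 630.374, 231.335] pointing down, gripper open.
Joint ranges: [-148.3, 148.3], [-19.14, 114.17], [-79.39, 73.82], [5.75, 140.21], [-59.74, 239.74], [12.07, 113.84], [-152.46, 152.46]. Speed limits (degrees/s): [147.25, 147.25, 180, 180, 180, 180, 180].

## Interface

Orientations are given as a 3x3 rotation matrix whose columns are the frame's x, y, z axes.
In Python, from plant import bot gives the robot as it stands.
- The arm moves only by the tool jog_arm, never from a script. Its argument "plan" is a list of rows, each an object with "slide": the shift along the tool's x, y, z in mm, a list of three; "twist": the turn about the tool's z in rad. A call has 1 to 12 rows; each row is the pose to reach, as a shift and turn from the pose commanded when the call began, along the tool's axes at that moment; what a row does not reach only later rows make up. A row lasts 1/12 s, in which the tool goes at most 41.7 mm and 7.16 degrees, less where a joint would pass 70% of its speed; a pose out of reach is approached as far as the arm can. A call with a gripper value outside its range is refused whole. "claw" is the closure, from -1 (fully open) to 1 (shut), so that 0 is half open, set as the call begins (left out, the last holds). The fingers move at their own pace and stop on an object; the grip force is fixed at half the most. Time passes only in rows, so rows that repeat a pose let the fingers close. It gives the time, the measured TCP pose, the force and the opening at its end, in the units of the state.
- bot.observe(): the state, without advancing time (a new reading comes with each control period).
- bot.snapshot(name): name is "scene" or "side" or "wrist"; returns a dict with "color" (420x560x3 uint8, red, green, blue), "z_map" (420x560 float32, mm along the optical axis (not along the pixel's ray), 0 where there is no reading), "intrinsics" (3x3 intrinsics, pixels), "world_to_cam" (4x4, takes a point from world to camera coordinates). Camera axes: x right, y down, z forward; pixel columns grow to the right and rows downward; lengths in mm; the calibration is good to about 2 mm. A picture is of the moment at which its call begins.
- bot.close_job(): hands the job in, once; it reports no verdict.
Trained networks look in a picture, given as the dict that the camera call returned (one of the last four; its "shot" number tells which), for a name from the list of things; names that differ only in an ending like _2 or _b are one class to them, and where a whole thing is asked for, a point or a joint stands for the part that bears it (a point fixed in the world has none). Each returns a list of dicts, best first, with "confidence" (0 to 1); they miss things now and then, are a little off and sometimes report something else, mostly with a low value. They report only what shows in the picture. A call takes as long as a camera call. They do not tell look-alikes from the thing itself.
- bot.cut_out(picture, query): "pixels" (420x560 bool, what is visible of it) and "at" ([row, column] in pixels, amid what is visible of it).
The state is a dict: "clock": time; "q": joint angles; "qd": joint speeds; "effort": joint torques, N m; "tool_pos": TCP position; "orientation": TCP orientation; "ft_force": force on the tool from outside, world axes, zero at the start; "ft_torque": the same for the moment, N m; "grip_width": finger opening in mm.
Only numpy, scipy, OpenCV 4.12 (cv2) and the standard library are available. Lean on these libraries where they do the work, as an engineer would, in place of code of your own. Each camera call takes 0.05 s, during which the arm holds its last target.

## Task

Get the four watch heads ready for the case press: set each one, dial up, into the white casing support whose recess matches its shape and size, so that it lies flat on the bottom of the recess. Put them down, do not drop them, and do not shift the white dish or the tweezers.

Things in the scene. Friction and masses are not known exactly. Their poses are not given: they have to be found in the camera images.
- large_round_watch_center (a point): Large round steel watch head (no strap, no crown), black dial up: case 44 mm across (3-9 o'clock), 50 mm over the tips of its four short lugs (12-6), 85 g. 14 mm thick overall, lying flat on the bench at any yaw; its sides are upright up to 12 mm above its underside. This point is its centre, 7 mm above its underside. x runs along 3-9 o'clock (take it by these two sides), y along 12-6, z up out of the dial.
- small_round_watch_center (a point): Small round steel watch head (no strap, no crown), black dial up: case 28 mm across (3-9 o'clock), 33 mm over the tips of its four short lugs (12-6), 35 g. 14 mm thick overall, lying flat on the bench at any yaw; its sides are upright up to 12 mm above its underside. This point is its centre, 7 mm above its underside. x runs along 3-9 o'clock (take it by these two sides), y along 12-6, z up out of the dial.
- square_watch_center (a point): Square steel watch head (no strap, no crown), black dial up: case 40 mm across (3-9 o'clock), 42 mm over its lugs (12-6), 80 g. 14 mm thick overall, lying flat on the bench at any yaw; its sides are upright up to 12 mm above its underside. This point is its centre, 7 mm above its underside. x runs along 3-9 o'clock (take it by these two sides), y along 12-6, z up out of the dial.
- oblong_watch_center (a point): Oblong (rectangular) steel watch head (no strap, no crown), black dial up: case 26 mm across (3-9 o'clock), 46 mm over its lugs (12-6), 50 g. 14 mm thick overall, lying flat on the bench at any yaw; its sides are upright up to 12 mm above its underside. This point is its centre, 7 mm above its underside. x runs along 3-9 o'clock (take it by these two sides), y along 12-6, z up out of the dial.
- large_round_support_seat (a point): Casing support for the large round watch: a white plastic block 84 x 84 mm, 16 mm high, fixed to the bench, with a round recess 64 mm in diameter, 4 mm deep with upright walls and a black floor, in the middle of its top. This point is the centre of the recess floor, 12 mm above the bench; x and y run along the block's sides, z up. A watch sits with its own x along this x, either way round.
- small_round_support_seat (a point): Casing support for the small round watch: a white plastic block 84 x 84 mm, 16 mm high, fixed to the bench, with a round recess 46 mm in diameter, 4 mm deep with upright walls and a black floor, in the middle of its top. This point is the centre of the recess floor, 12 mm above the bench; x and y run along the block's sides, z up. A watch sits with its own x along this x, either way round.
- square_support_seat (a point): Casing support for the square watch: a white plastic block 84 x 84 mm, 16 mm high, fixed to the bench, with a nearly square recess 52 mm (x) by 54 mm (y), 4 mm deep with upright walls and a black floor, in the middle of its top. This point is the centre of the recess floor, 12 mm above the bench; x and y run along the block's sides, z up. A watch sits with its own x along this x, either way round.
- oblong_support_seat (a point): Casing support for the oblong watch: a white plastic block 84 x 84 mm, 16 mm high, fixed to the bench, with an oblong recess 37 mm (x) by 57 mm (y), 4 mm deep with upright walls and a black floor, in the middle of its top. This point is the centre of the recess floor, 12 mm above the bench; x and y run along the block's sides, z up. A watch sits with its own x along this x, either way round.
- dish: Empty white ceramic dish, 76 mm in diameter, 18 mm high, loose on the bench; a bystander. Origin at the centre of its underside.
- tweezers: Steel tweezers, about 120 mm long (along its x, tips at +x), 12 mm wide, 8 mm high, loose on the bench; a bystander. Origin at the middle of their underside.
Not all that is in view belongs to the job. What is shaped like the part that bears small_round_support_seat but green is not meant. Leave any yellow look-alike of the part that bears square_support_seat alone.

How it is judged (in metres and radians):
At the end, for the whole second after the job is handed in: Each of the four watch heads lies dial up, level (within 0.08 rad), at rest and down on the floor of its own support's recess, its centre within 10 mm of the recess centre and between 5 and 8.5 mm above the floor; dish and tweezers within 20 mm of where they were (horizontal distance between large_round_watch_center and large_round_support_seat below 0.01 m and z of large_round_watch_center in the frame of large_round_support_seat between 0.005 and 0.0085 m and angle between each of large_round_watch_center, small_round_watch_center, square_watch_center, oblong_watch_center's own z axis and vertical below 0.08 rad and linear speed of each of large_round_watch, small_round_watch, square_watch, oblong_watch below 0.01 m/s and horizontal distance between small_round_watch_center and small_round_support_seat below 0.01 m and z of small_round_watch_center in the frame of small_round_support_seat between 0.005 and 0.0085 m and horizontal distance between square_watch_center and square_support_seat below 0.01 m and z of square_watch_center in the frame of square_support_seat between 0.005 and 0.0085 m and horizontal distance between oblong_watch_center and oblong_support_seat below 0.01 m and z of oblong_watch_center in the frame of oblong_support_seat between 0.005 and 0.0085 m and distance of each of dish, tweezers from where it was at the start of the episode below 0.02 m); the robot touches nothing.
It fails at once if a watch is dropped or thrown (moves faster than 0.6 m/s with no finger on it) ((linear speed of large_round_watch above 0.6 m/s and contact force between the fingers and large_round_watch below 0.02 N) or (linear speed of small_round_watch above 0.6 m/s and contact force between the fingers and small_round_watch below 0.02 N) or (linear speed of square_watch above 0.6 m/s and contact force between the fingers and square_watch below 0.02 N) or (linear speed of oblong_watch above 0.6 m/s and contact force between the fingers and oblong_watch below 0.02 N)).
It fails at once if the dish shifted by more than 20 mm (distance of dish from where it was at the start of the episode above 0.02 m).
It fails at once if the tweezers shifted by more than 20 mm (distance of tweezers from where it was at the start of the episode above 0.02 m).
It also fails if it takes over 96 s, if anything falls off the work surface, if the arm or the gripper's body presses on something with over 40 N, if the wrist force passes 120 N, or if a joint passes its speed limit or range.

## Working session

There is one attempt and no reset: what is moved stays moved. The work goes in short steps, Python scripts to look and compute and a tool call to move; the robot and the scene stay as the last step left them, time stands still between calls to the robot, and variables do not carry over. Pictures are saved under pics/ and viewed, and the job is handed in when it is done.

Besides the shell and the picture viewer there is one more tool, called as name(argument=value, ...), one argument or row to a line, values as JSON. jog_arm: Moves the arm, as the interface text tells. Its arguments: {"type":"object","properties":{"plan":{"type":"array"},"claw":{"type":"number"}},"required":["plan"]}

```bash
ls; mkdir -p pics
cat > h.py <<'E'
import numpy as np, cv2, pickle
from plant import bot
def snap(n,tag):
    s=bot.snapshot(n); cv2.imwrite(f'pics/{tag}.png',s['color'][:,:,::-1]); 
    pickle.dump({k:s[k] for k in s},open(f'{tag}.pkl','wb')); return s
def xyz(s):
    K=s['intrinsics'];T=np.linalg.inv(s['world_to_cam']);z=s['z_map']
    v,u=np.mgrid[:z.shape[0],:z.shape[1]]
    P=np.stack([(u-K[0,2])/K[0,0]*z,(v-K[1,2])/K[1,1]*z,z],-1)
    P=P@T[:3,:3].T+T[:3,3]; P[z==0]=np.nan; return P
E
python3 - <<'E'
from h import *
for n in ['scene','side','wrist']:
    s=snap(n,n+'0'); print(n,np.round(np.linalg.inv(s['world_to_cam']),3).tolist(),s['intrinsics'].tolist())
o=bot.observe();print({k:np.round(v,3).tolist() for k,v in o.items()})
E
```

```text
pics
scene [[-0.754, 0.548, -0.362, 840.595], [0.657, 0.639, -0.4, 430.755], [0.012, -0.539, -0.842, 899.699], [0.0, 0.0, 0.0, 1.0]] [[453.26729535439136, 0.0, 280.1752748471162], [0.0, 453.26729535439136, 207.52229656660737], [0.0, 0.0, 1.0]]
side [[1.0, -0.002, 0.022, 455.404], [-0.019, -0.554, 0.832, -997.04], [0.01, -0.832, -0.554, 704.03], [0.0, 0.0, 0.0, 1.0]] [[532.6397609268519, 0.0, 279.579580881642], [0.0, 532.6397609268519, 218.05296736035336], [0.0, 0.0, 1.0]]
wrist [[0.357, 0.887, 0.294, 167.412], [0.934, -0.338, -0.114, 659.16], [-0.002, 0.315, -0.949, 372.058], [0.0, 0.0, 0.0, 1.0]] [[367.1723959166462, 0.0, 282.27676429135084], [0.0, 367.1723959166462, 213.5212782167211], [0.0, 0.0, 1.0]]
{'clock': 0.15, 'q': [-70.697, 26.887, -2.786, 87.856, 1.38, 65.375, -4.718], 'qd': [0.137, -0.131, -0.052, -0.273, -0.071, 0.104, 0.02], 'effort': [0.001, -51.077, -0.047, -23.798, 0.011, 0.005, -0.0], 'tool_pos': [241.255, 629.955, 230.513], 'orientation': [[-0.934, 0.358, -0.001], [0.358, 0.934, -0.001], [-0.0, -0.001, -1.0]], 'ft_force': [0.683, -0.017, 0.111], 'ft_torque': [0.044, 0.01, -0.032], 'grip_width': 85.168}
```

View pics/scene0.png

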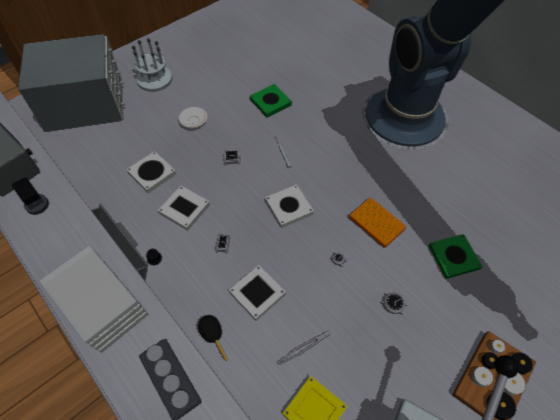

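View pics/side0.png

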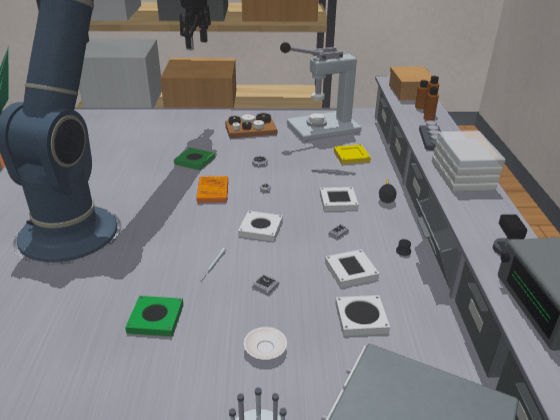

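View pics/wrist0.png

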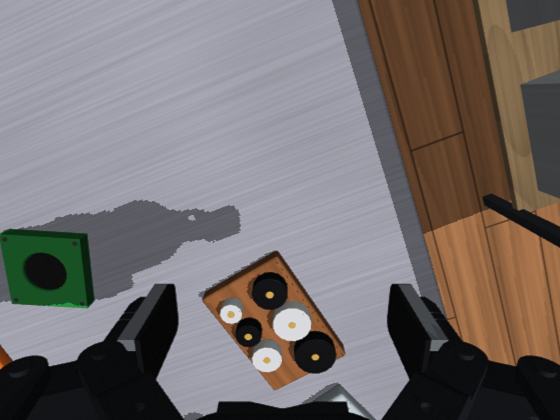

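The scene view shows four white supports at about (151,170), (184,207), (289,205) and (257,291). The watches are at (232,157), (222,243), (339,258) and (394,301). The green ones at (270,100) and (456,256) and the yellow one at (315,403) are decoys. Next I'll measure positions and enlarge the picture.

```bash
cat > m.py <<'E'
from h import *
def rect(P,m,zlo,zhi):
    q=P[m&(P[...,2]>zlo)&(P[...,2]<zhi)][:,:2]
    r=cv2.minAreaRect(q.astype(np.float32)); return np.round(r[0],1),np.round(r[1],1),round(r[2],1),len(q)
if __name__=='__main__':
  for n in ['scene','side']:
    s=pickle.load(open(n+'0.pkl','rb'));P=xyz(s)
    print(n,'bench z',np.nanmedian(P[...,2][(P[...,2]>-10)&(P[...,2]<6)]))
    for q in ['large_round_watch_center','small_round_watch_center','square_watch_center','oblong_watch_center','large_round_support_seat','small_round_support_seat','square_support_seat','oblong_support_seat','dish','tweezers']:
        s2=bot.snapshot(n) if q=='large_round_watch_center' else s2
        for d in bot.cut_out(s2,q)[:4]:
            m=d['pixels']; z=P[m][:,2]
            print(q[:14],round(d['confidence'],2),np.round(d['at']),m.sum(),'z',np.round(np.nanpercentile(z,[5,50,95]),1),*(rect(P,m,3.5,30) if (m&(P[...,2]>3.5)).sum()>5 else ('-',)))
  s=pickle.load(open('scene0.pkl','rb'))['color'][:,:,::-1]
  cv2.imwrite('pics/c1.png',cv2.resize(s[125:325,120:320],(600,600),interpolation=2))
  cv2.imwrite('pics/c2.png',cv2.resize(s[220:340,300:440],(700,600),interpolation=2))
E
python3 m.py
```

```text
scene bench z -0.7015870686727226
large_round_wa 0.63 [304. 397.] 396 z [ 3.1 12.3 15.8] [431.1 336.3] [45.  49.2] 16.8 373
small_round_wa 0.52 [260. 338.] 106 z [ 9.1 12.8 15.6] [450.3 190.6] [22.9 25.8] 46.7 106
square_watch_c 0.62 [159. 235.] 215 z [ 3.7 12.7 15.8] [ 450.3 -185.9] [39.  39.5] 53.1 204
oblong_watch_c 0.77 [243. 225.] 204 z [ 5.7 13.  16. ] [616.4  -4.5] [40.1 25.5] 44.6 198
large_round_su 0.67 [302. 395.] 363 z [ 4.9 12.5 15.9] [432.5 335.5] [43.1 43.6] 13.7 350
large_round_su 0.64 [207. 287.] 1288 z [ 2.6 14.5 17.8] [438.2  16.2] [88.1 84.8] 75.7 1208
large_round_su 0.57 [172. 152.] 1117 z [ 6.1 14.1 17.9] [ 628.  -276.5] [85.3 88.8] 3.4 1077
small_round_su 0.88 [ 99. 272.] 828 z [ 3.5 14.3 18.2] [ 246.7 -275.1] [88.  86.7] 84.2 785
small_round_su 0.71 [257. 457.] 1466 z [ 7.3 13.9 17.2] [248.7 352.1] [85.5 86.8] 64.5 1430
small_round_su 0.57 [204. 288.] 1271 z [ 3.8 14.5 17.8] [438.3  16.3] [87.9 85. ] 76.0 1210
square_support 0.87 [291. 256.] 1650 z [ 9.3 14.  17.6] [631.3 133.5] [84.7 86.1] 2.0 1626
square_support 0.84 [402. 316.] 1653 z [10.  13.7 17.3] [697.2
[... 953 characters left out ...]
nd_su 0.7 [316. 154.] 1827 z [ 4.4 14.9 17.6] [ 246.1 -275.9] [88.4 85.7] 83.7 1749
small_round_su 0.66 [228. 263.] 1022 z [ 2.2 14.8 17.8] [437.6  15.9] [93.1 84.9] 75.6 945
square_support 0.96 [154. 351.] 525 z [ 5.1 14.  17.9] [696.1 378.3] [88.7 97.5] 11.1 513
square_support 0.88 [200. 339.] 787 z [ 3.2 14.  17.7] [629.7 133.1] [84.5 93.1] 1.9 743
oblong_support 0.6 [268. 351.] 1327 z [ 3.8 14.6 17.8] [ 627.  -140.6] [86.5 88.5] 16.4 1263
dish 0.97 [344. 264.] 1090 z [ 4.4 12.1 18.7] [ 449.9 -353. ] [71.3 73.1] 32.3 1056
tweezers 0.71 [170. 328.] 177 z [-1.3  5.1  9.3] [629.6 280.5] [ 18.5 109.5] 79.7 115
tweezers 0.61 [228. 264.] 962 z [ 3.8 14.8 17.9] [436.8  13. ] [87.1 85.1] 75.8 911
```

View pics/c1.png

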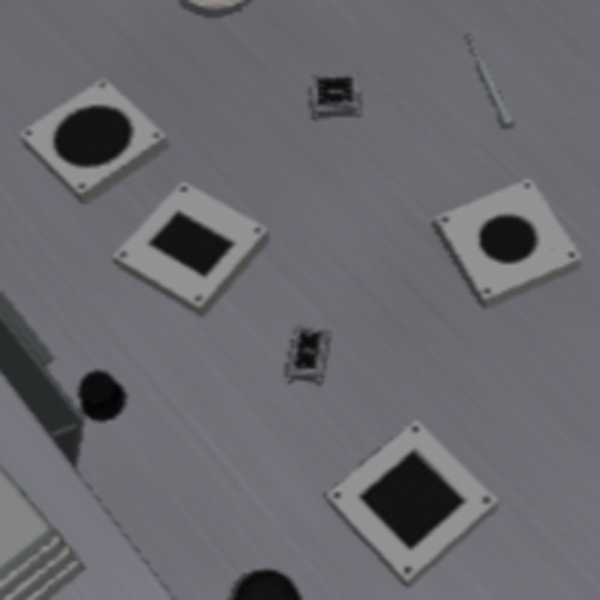

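View pics/c2.png

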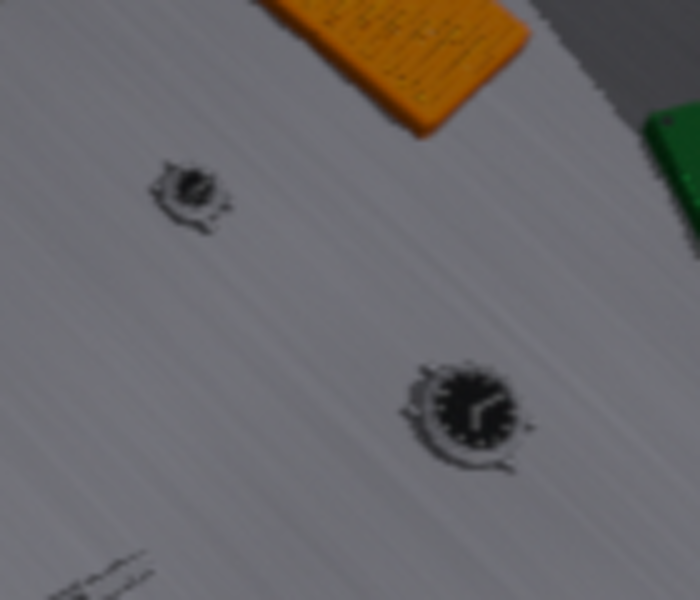

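Run:
```python
from h import *
H=np.full((14,16),-1.)
for n in ['scene0','side0']:
    P=xyz(pickle.load(open(n+'.pkl','rb'))).reshape(-1,3);P=P[np.isfinite(P[:,0])]
    for x,y,z in P:
        i=int((y+600)//100);j=int((x-150)//50)
        if 0<=i<14 and 0<=j<16 and z<900:H[i,j]=max(H[i,j],z)
print('x  ',[150+50*j for j in range(16)])
for i in range(14):print(-600+100*i,H[i].astype(int))
s=pickle.load(open('wrist0.pkl','rb'));P=xyz(s)
R=np.array(bot.observe()['orientation']);t=np.array(bot.observe()['tool_pos'])
L=(P-t)@R
for y0,x0 in [(300,150),(330,150),(360,150),(300,410),(330,410),(350,400),(350,160),(320,170),(320,395)]:print(y0,x0,np.round(L[y0,x0],1))
m=(L[...,2]>-40)&(L[...,2]<5)&(abs(L[...,1])<70)&(abs(L[...,0])<30)
q=L[m];
for sg in (-1,1):
    a=q[q[:,1]*sg>0];print(len(a),a.min(0),a.max(0))
```

```text
x   [150, 200, 250, 300, 350, 400, 450, 500, 550, 600, 650, 700, 750, 800, 850, 900]
-600 [  5   4   5   5  57 114 113 154 154 155 155 154 153 140 138  -1]
-500 [  5   4   5   5   5   5   4   6 154 152   6   5 136 214 214  -1]
-400 [  4  21  19   5   5  22  20   4  18  20  20   6 136 215 216 214]
-300 [  4  22  19   4   5  15  15   5  20  20  19   5 137 142 202 141]
-200 [  4   4   5  11   5  17  17   4  20  20  20   4 138 141 141 141]
-100 [  5   4   4   8  18  19  19   5  16  21  19  29 138 215 215 216]
0 [  4   5   4   4  18  19  20   4  19  19  18   5 139 215 216 215]
100 [  4   4  22  23  19  16  17   5  20  19  19  46 138 168 168 140]
200 [  3   4  21  23  19  13  16   5  11  10  10   4 137 165 168 141]
300 [ 17  20  19  17   5  18  14   3   5  19  19  20 138 140 240 239]
400 [  3  17   4  22  23   6   4   3  28  26  19  18 138 197 215 197]
500 [  5 382 381  39  39  39 284 287 266 251 250 227 136 197 197 198]
600 [  3 379 380   4  36  38  37  25  27 247 250 227 136 140  -1  -1]
700 [ 3  4  3  2  3  3  3  6  3  4  5  3  4  3 -1 -1]
300 150 [  9.2 -46.7 -26.9]
330 150 [  6.8 -42.2 -40.8]
360 150 [ -2.4 -42.2 -43.7]
300 410 [  9.7  45.3 -27.4]
330 410 [  3.8  43.  -36.4]
350 400 [-10.2  43.3 -29. ]
350 160 [ -6.2 -42.4 -34.3]
320 170 [nan nan nan]
320 395 [ -2.6  42.9 -21.4]
2614 [-13.4769197  -56.52420534 -39.99881955] [ 10.53323927 -41.57225224 -10.69937432]
2631 [-13.48013939  42.3798586  -39.99681542] [ 10.36636521  56.98118584 -10.99586551]
```

jog_arm(
  plan=[
    {"slide": [-30, -22, 9], "twist": 0},
    {"slide": [-63, -46, 18], "twist": 0},
    {"slide": [-96, -70, 28], "twist": 0},
    {"slide": [-129, -94, 37], "twist": 0},
    {"slide": [-162, -118, 46], "twist": 0},
    {"slide": [-195, -142, 56], "twist": 0},
    {"slide": [-228, -166, 65], "twist": 0},
    {"slide": [-258, -188, 74], "twist": 0},
    {"slide": [-275, -200, 78], "twist": 0},
    {"slide": [-283, -206, 80], "twist": 0},
    {"slide": [-283, -206, 80], "twist": 0},
    {"slide": [-283, -206, 80], "twist": 0},
  ],
)

```text
clock: 2.25
tool_pos: [431.6, 338.1, 151.6]
orientation: [[-0.934, 0.357, -0.0], [0.357, 0.934, 0.001], [0.001, 0.001, -1.0]]
ft_force: [0.0, 0.8, -0.7]
grip_width: 84.9
```

```bash
cat > w.py <<'E'
from h import *
import sys
tag=sys.argv[1]; q=sys.argv[2] if len(sys.argv)>2 else None
s=snap('wrist',tag);P=xyz(s);o=bot.observe()
print('clock',o['clock'],'tcp',np.round(o['tool_pos'],1),'w',o['grip_width'],'R',np.round(o['orientation'],4).tolist(),'F',np.round(o['ft_force'],1),'q7',np.round(o['q'][6],1))
if q:
  for d in bot.cut_out(s,q)[:3]:
    m=d['pixels']&(P[...,2]>5)&(P[...,2]<30)
    if m.sum()>20:
      r=cv2.minAreaRect(P[m][:,:2].astype(np.float32));mm=P[m].mean(0)
      print(round(d['confidence'],2),np.round(d['at']),m.sum(),'rect',np.round(r[0],1),np.round(r[1],1),round(r[2],1),'mean',np.round(mm,1))
# rectified top view (1 px=0.25mm) at height h around point
def top(s,c,h,half=45,sc=4):
    K=s['intrinsics'];W=s['world_to_cam']
    n=int(2*half*sc);a=(np.arange(n)/sc-half)
    X,Y=np.meshgrid(c[0]+a,c[1]-a)
    p=np.stack([X,Y,np.full_like(X,h)],-1)@W[:3,:3].T+W[:3,3]
    u=p[...,0]/p[...,2]*K[0,0]+K[0,2];v=p[...,1]/p[...,2]*K[1,1]+K[1,2]
    im=cv2.remap(s['color'],u.astype(np.float32),v.astype(np.float32),1)[:,:,::-1].copy()
    cv2.line(im,(n//2,0),(n//2,n),(0,0,255),1);cv2.line(im,(0,n//2),(n,n//2),(0,0,255),1)
    return im
if len(sys.argv)>4:
  h=float(sys.argv[5]) if len(sys.argv)>5 else 12
  hf=float(sys.argv[6]) if len(sys.argv)>6 else 45
  im=top(s,(float(sys.argv[3]),float(sys.argv[4])),h,hf,200/hf*1.0)
  cv2.imwrite(f'pics/{tag}_top.png',cv2.resize(im,(560,560)))
E
python3 w.py w1 large_round_watch_center 432 336 12 35
```

```text
clock 2.3 tcp [431.  339.1 151.7] w 85.46114562913398 R [[-0.9348, 0.3551, -0.0], [0.3551, 0.9348, 0.0019], [0.0007, 0.0017, -1.0]] F [0.6 1.1 0.1] q7 27.5
0.97 [197. 278.] 2349 rect [431.4 336.6] [43.1 48.9] 17.1 mean [430.3 337.2  12.3]
```

View pics/w1_top.png

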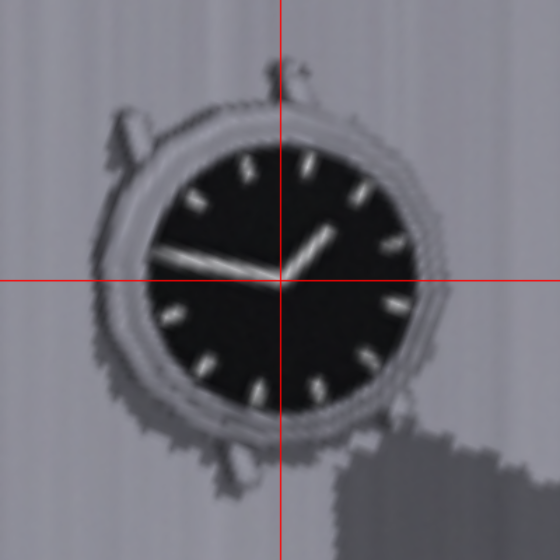

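View pics/w1.png

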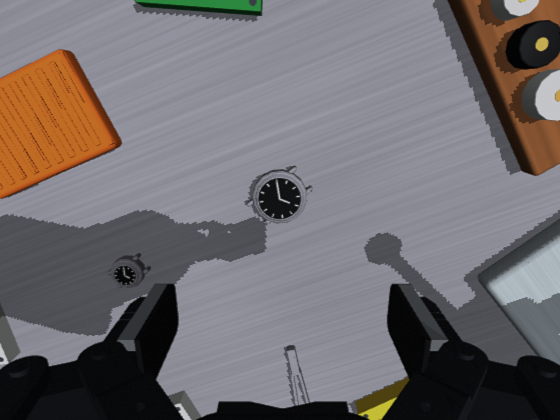

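The watch's 3-9 axis lies at about +17°, with its centre near (431.7, 336.4). I'll turn the jaw to match, close partway and check the fingertip geometry.

jog_arm(
  plan=[
    {"slide": [0, 0, 10], "twist": 0.11},
    {"slide": [0, 0, 20], "twist": 0.23},
    {"slide": [0, 0, 30], "twist": 0.35},
    {"slide": [0, 0, 40], "twist": 0.47},
    {"slide": [0, 0, 50], "twist": 0.59},
    {"slide": [0, 0, 50], "twist": 0.71},
    {"slide": [0, 0, 50], "twist": 0.82},
    {"slide": [0, 0, 50], "twist": 0.911},
    {"slide": [0, 0, 50], "twist": 0.911},
    {"slide": [0, 0, 50], "twist": 0.911},
  ],
  claw=-0.05,
)

```text
clock: 3.18
tool_pos: [431.0, 338.7, 101.5]
orientation: [[-0.295, 0.955, 0.0], [0.955, 0.295, 0.001], [0.001, 0.0, -1.0]]
ft_force: [0.0, -0.1, 0.1]
grip_width: 44.9
```

```bash
python3 w.py w2 large_round_watch_center 432 336 12 35
cat > tips.py <<'E'
from h import *
import sys
s=pickle.load(open(sys.argv[1]+'.pkl','rb'));P=xyz(s)
o=bot.observe();R=np.array(o['orientation']);t=np.array(o['tool_pos'])
L=(P-t)@R
m=(L[...,2]>-45)&(L[...,2]<8)&(abs(L[...,1])<70)&(abs(L[...,0])<30)
for sg in (-1,1):
    a=L[m&(L[...,1]*sg>0)]
    print(len(a),np.round(a.min(0),1),np.round(a.max(0),1),np.percentile(a[:,2],[98,99.5]))
E
python3 tips.py w2; python3 -c "
from h import *
for i in range(3):
  bot.snapshot('side');o=bot.observe();print(np.round(o['tool_pos'],1),np.round(o['orientation'],3)[:,1])"
```

```text
clock 3.2333 tcp [431.2 338.3 101.5] w 44.71244529181716 R [[-0.2945, 0.9557, 0.0001], [0.9557, 0.2945, 0.0008], [0.0008, 0.0003, -1.0]] F [-0.3  0.4  0.4] q7 -17.8
0.78 [222. 277.] 3260 rect [431.9 336.5] [43.2 49.5] 17.2 mean [431.4 338.5  12.3]
2977 [-11.  -43.2 -45. ] [ 14.3 -20.4  -1.2] [-5.20969557 -2.56327327]
2995 [-11.4  23.7 -45. ] [14.3 46.4 -0.3] [-5.14945155 -2.28800209]
[431.6 337.6 101.5] [0.956 0.293 0.   ]
[431.8 337.3 101.4] [0.957 0.292 0.   ]
[431.9 337.1 101.4] [0.957 0.291 0.   ]
```

View pics/w2.png

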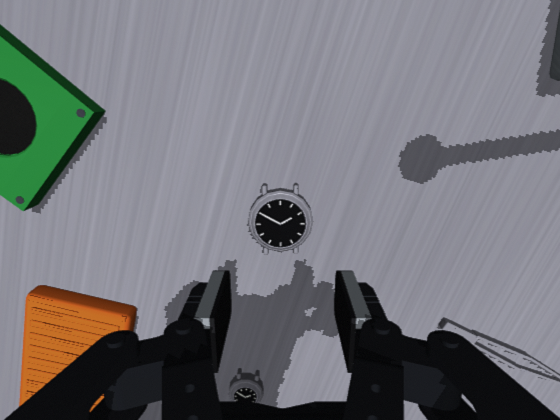

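jog_arm(
  plan=[
    {"slide": [0, 0, 15], "twist": 0},
    {"slide": [0, 0, 35], "twist": 0},
    {"slide": [0, 0, 50], "twist": 0},
    {"slide": [0, 0, 65], "twist": 0},
    {"slide": [0, 0, 80], "twist": 0},
    {"slide": [0, 0, 90], "twist": 0},
    {"slide": [0, 0, 96], "twist": 0},
    {"slide": [0, 0, 98.8], "twist": 0},
    {"slide": [0, 0, 98.8], "twist": 0},
    {"slide": [0, 0, 98.8], "twist": 0},
    {"slide": [0, 0, 98.8], "twist": 0},
  ],
  claw=-1,
)

```text
clock: 4.35
tool_pos: [432.5, 337.2, 3.2]
orientation: [[-0.29, 0.957, 0.001], [0.957, 0.29, 0.001], [0.001, 0.001, -1.0]]
ft_force: [0.1, -0.3, 0.9]
grip_width: 85.4
```

jog_arm(
  plan=[
    {"slide": [0, 0, 0], "twist": 0},
    {"slide": [0, 0, 0], "twist": 0},
    {"slide": [0, 0, 0], "twist": 0},
    {"slide": [0, 0, 0], "twist": 0},
    {"slide": [0, 0, 0], "twist": 0},
    {"slide": [0, 0, 0], "twist": 0},
    {"slide": [0, 0, 0], "twist": 0},
    {"slide": [0, 0, 0], "twist": 0},
  ],
  claw=1,
)

```text
clock: 5.02
tool_pos: [432.2, 337.0, 3.3]
orientation: [[-0.29, 0.957, 0.0], [0.957, 0.29, 0.001], [0.001, 0.0, -1.0]]
ft_force: [-2.4, 0.0, 6.1]
grip_width: 40.9
```

jog_arm(
  plan=[
    {"slide": [0, 0, -4], "twist": 0},
    {"slide": [0, 0, -10], "twist": 0},
    {"slide": [0, 0, -20], "twist": 0},
    {"slide": [0, 0, -30], "twist": 0},
    {"slide": [0, 0, -40], "twist": 0},
    {"slide": [0, 0, -40], "twist": 0},
    {"slide": [0, 0, -40], "twist": 0},
  ],
)

```text
clock: 5.6
tool_pos: [432.5, 337.3, 43.6]
orientation: [[-0.29, 0.957, 0.002], [0.957, 0.29, 0.002], [0.001, 0.002, -1.0]]
ft_force: [0.8, -0.8, -1.1]
grip_width: 41.1
```

```bash
cat > look.py <<'E'
from h import *
import sys
tag=sys.argv[1]
w=snap('wrist',tag+'w');s=snap('side',tag+'s');o=bot.observe()
print('clock',o['clock'],'tcp',np.round(o['tool_pos'],1),'w',round(o['grip_width'],1),'F',np.round(o['ft_force'],1))
t=np.array(o['tool_pos']);K=s['intrinsics'];c=s['world_to_cam']@np.r_[t,1];u=int(c[0]/c[2]*K[0,0]+K[0,2]);v=int(c[1]/c[2]*K[1,1]+K[1,2])
a=s['color'][max(0,v-45):v+45,max(0,u-45):u+45,::-1]
b=w['color'][210:420,140:420,::-1]
im=np.hstack([cv2.resize(a,(400,400),interpolation=2),cv2.resize(b,(400,300),interpolation=2).copy() if 0 else cv2.copyMakeBorder(cv2.resize(b,(400,300),interpolation=2),0,100,0,0,0)])
cv2.imwrite(f'pics/{tag}.png',im)
E
python3 look.py g1
```

```text
clock 5.7 tcp [431.8 336.7  42.5] w 41.1 F [-0.   0.1 -0.7]
```

View pics/g1.png

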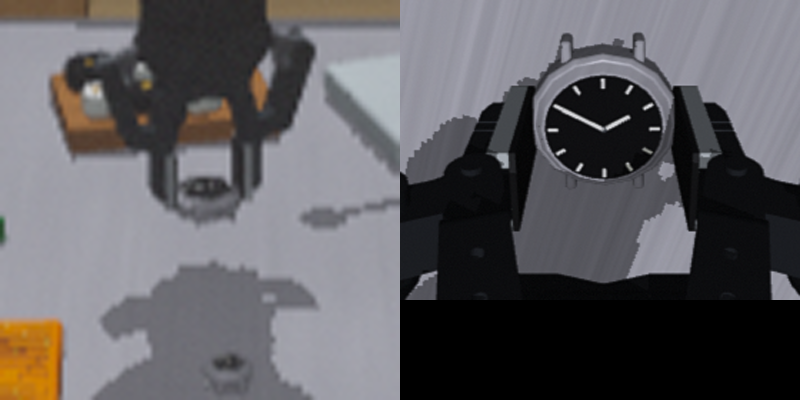

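jog_arm(
  plan=[
    {"slide": [-10, 0, -15], "twist": 0},
    {"slide": [-30, 0, -30], "twist": 0.02},
    {"slide": [-56, 0, -45], "twist": 0.04},
    {"slide": [-86, 0, -60], "twist": 0.06},
    {"slide": [-118, 1, -60], "twist": 0.08},
    {"slide": [-151, 1, -60], "twist": 0.1},
    {"slide": [-184, 2, -60], "twist": 0.12},
    {"slide": [-217, 2, -60], "twist": 0.14},
    {"slide": [-250, 3, -60], "twist": 0.16},
    {"slide": [-283, 3, -60], "twist": 0.18},
    {"slide": [-316, 4, -60], "twist": 0.2},
    {"slide": [-349, 4, -60], "twist": 0.237},
  ],
)

```text
clock: 6.7
tool_pos: [536.9, 2.4, 102.0]
orientation: [[-0.056, 0.998, -0.001], [0.998, 0.056, 0.0], [0.0, -0.001, -1.0]]
ft_force: [0.8, 0.2, -1.0]
grip_width: 40.7
```

```bash
python3 -c "
from h import *
o=bot.observe();print(o['clock'],o['tool_pos'],np.round(o['orientation'],4).tolist(),o['q'],o['grip_width'])"
```

```text
6.7 [536.87717732   2.36693411 101.9549927 ] [[-0.0558, 0.9984, -0.0011], [0.9984, 0.0558, 0.0], [0.0001, -0.0011, -1.0]] [-20.98962496  23.77968594  20.59995883 114.79203869 -11.90443738
  43.47700392   9.89725543] 40.65208028537967
```

jog_arm(
  plan=[
    {"slide": [-32, 8, 0], "twist": 0},
    {"slide": [-64, 16, 0], "twist": 0},
    {"slide": [-96, 25, 0], "twist": 0},
    {"slide": [-128, 33, 0], "twist": 0},
    {"slide": [-160, 42, 0], "twist": 0},
    {"slide": [-190, 50, 0], "twist": 0},
    {"slide": [-220, 58, 0], "twist": 0},
    {"slide": [-248, 65, 0], "twist": 0},
    {"slide": [-268, 70, 0], "twist": 0},
    {"slide": [-280, 73, 0], "twist": 0},
    {"slide": [-285.7, 74.7, 0], "twist": 0},
    {"slide": [-285.7, 74.7, 0], "twist": 0},
  ],
)

```text
clock: 7.7
tool_pos: [627.5, -277.8, 101.8]
orientation: [[-0.056, 0.998, -0.001], [0.998, 0.056, 0.0], [0.0, -0.001, -1.0]]
ft_force: [0.2, 0.6, -1.0]
grip_width: 41.3
```

jog_arm(
  plan=[
    {"slide": [0, 0, 15], "twist": 0},
    {"slide": [0, 0, 30], "twist": 0},
    {"slide": [0, 0, 42], "twist": 0},
    {"slide": [0, 0, 52], "twist": 0},
    {"slide": [0, 0, 60], "twist": 0},
    {"slide": [0, 0, 60], "twist": 0},
    {"slide": [0, 0, 60], "twist": 0},
    {"slide": [0, 0, 60], "twist": 0},
  ],
)

```text
clock: 8.37
tool_pos: [628.3, -277.3, 43.1]
orientation: [[-0.057, 0.998, 0.001], [0.998, 0.057, -0.0], [-0.0, 0.001, -1.0]]
ft_force: [0.2, 0.0, -0.6]
grip_width: 40.7
```

```bash
python3 look.py p1
```

```text
clock 8.4667 tcp [ 628.4 -277.4   43.4] w 41.1 F [ 0.4  0.8 -0.7]
```

View pics/p1.png

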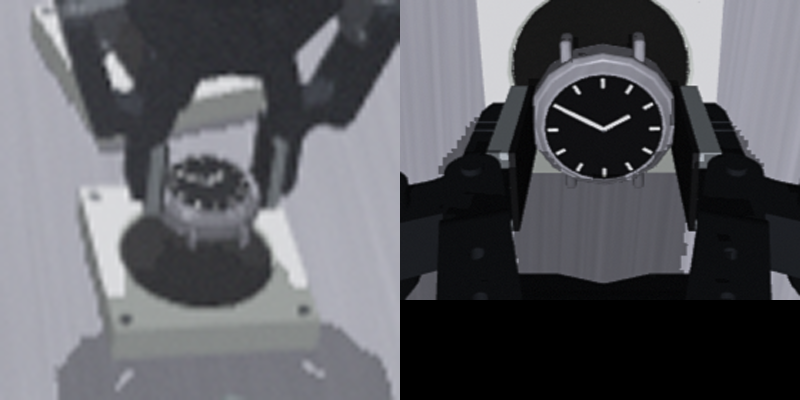

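jog_arm(
  plan=[
    {"slide": [0, 0, 8], "twist": 0},
    {"slide": [0, 0, 16], "twist": 0},
    {"slide": [0, 0, 21], "twist": 0},
    {"slide": [0, 0, 24], "twist": 0},
    {"slide": [0, 0, 26], "twist": 0},
    {"slide": [0, 0, 27], "twist": 0},
    {"slide": [0, 0, 28], "twist": 0},
    {"slide": [0, 0, 28], "twist": 0},
    {"slide": [0, 0, 28], "twist": 0},
  ],
)

```text
clock: 9.22
tool_pos: [627.7, -277.0, 15.5]
orientation: [[-0.057, 0.998, -0.0], [0.998, 0.057, 0.001], [0.001, -0.0, -1.0]]
ft_force: [-2.1, 2.4, 5.3]
grip_width: 40.6
```

jog_arm(
  plan=[
    {"slide": [0, 0, 0], "twist": 0},
    {"slide": [0, 0, 0], "twist": 0},
    {"slide": [0, 0, 0], "twist": 0},
    {"slide": [0, 0, 0], "twist": 0},
    {"slide": [0, 0, -2], "twist": 0},
    {"slide": [0, 0, -8], "twist": 0},
    {"slide": [0, 0, -18], "twist": 0},
    {"slide": [0, 0, -35], "twist": 0},
    {"slide": [0, 0, -60], "twist": 0},
    {"slide": [0, 0, -85], "twist": 0},
    {"slide": [0, 0, -105], "twist": 0},
    {"slide": [0, 0, -105], "twist": 0},
  ],
  claw=-0.4,
)

```text
clock: 10.22
tool_pos: [630.8, -278.9, 125.8]
orientation: [[-0.057, 0.998, 0.009], [0.998, 0.057, -0.004], [-0.004, 0.009, -1.0]]
ft_force: [0.1, -0.7, 0.1]
grip_width: 59.9
```

```bash
python3 w.py w3 large_round_watch_center 628 -277 20 45
```

```text
clock 10.2667 tcp [ 629.6 -278.2  123.4] w 59.77858684745479 R [[-0.0568, 0.9984, 0.0063], [0.9984, 0.0568, -0.0023], [-0.0027, 0.0062, -1.0]] F [-0.7  0.9 -0.4] q7 35.7
0.72 [210. 275.] 3117 rect [ 629.5 -277.1] [45.5 50. ] 3.9 mean [ 629.6 -274.8   24.1]
```

View pics/w3_top.png

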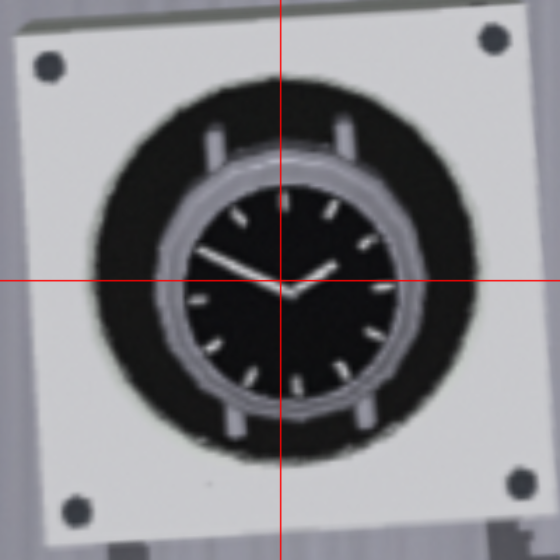

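jog_arm(
  plan=[
    {"slide": [14, -24, 0], "twist": 0},
    {"slide": [30, -52, 0], "twist": 0},
    {"slide": [48, -83, 0], "twist": 0},
    {"slide": [66, -114, 0], "twist": 0},
    {"slide": [80, -138, 0], "twist": 0},
    {"slide": [92, -158, 0], "twist": 0},
    {"slide": [98, -169, 0], "twist": 0},
    {"slide": [100, -172.5, 0], "twist": 0},
    {"slide": [100, -172.5, 0], "twist": 0},
    {"slide": [100, -172.5, 0], "twist": 0},
    {"slide": [100, -172.5, 0], "twist": 0},
    {"slide": [100, -172.5, 0], "twist": 0},
  ],
)

```text
clock: 11.32
tool_pos: [450.8, -187.6, 119.4]
orientation: [[-0.057, 0.998, 0.0], [0.998, 0.057, -0.001], [-0.001, 0.0, -1.0]]
ft_force: [-0.5, 0.2, -0.3]
grip_width: 60.0
```

```bash
python3 w.py w4 square_watch_center 450 -187 12 35
```

```text
clock 11.3667 tcp [ 450.7 -187.5  119.3] w 59.70296647489018 R [[-0.0569, 0.9984, 0.0001], [0.9984, 0.0569, -0.0005], [-0.0005, 0.0001, -1.0]] F [ 0.5 -0.9  0. ] q7 31.4
0.71 [210. 278.] 2749 rect [ 450.7 -187.6] [40.8 40.3] 54.6 mean [ 450.3 -185.8   12.4]
```

View pics/w4_top.png

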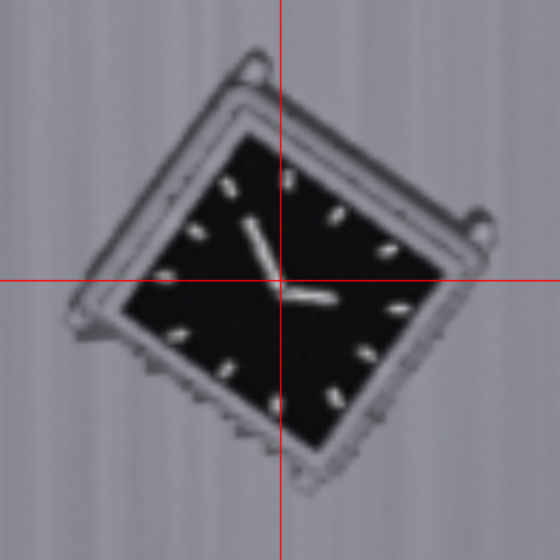

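jog_arm(
  plan=[
    {"slide": [0, 0, 15], "twist": 0.11},
    {"slide": [0, 0, 30], "twist": 0.23},
    {"slide": [0, 0, 45], "twist": 0.35},
    {"slide": [0, 0, 60], "twist": 0.47},
    {"slide": [-0.7, 0.5, 72], "twist": 0.58},
    {"slide": [-0.7, 0.5, 84], "twist": 0.677},
    {"slide": [-0.7, 0.5, 95], "twist": 0.677},
    {"slide": [-0.7, 0.5, 105], "twist": 0.677},
    {"slide": [-0.7, 0.5, 113], "twist": 0.677},
    {"slide": [-0.7, 0.5, 116.5], "twist": 0.677},
    {"slide": [-0.7, 0.5, 116.5], "twist": 0.677},
    {"slide": [-0.7, 0.5, 116.5], "twist": 0.677},
  ],
)

```text
clock: 12.42
tool_pos: [450.5, -187.9, 3.1]
orientation: [[0.581, 0.814, 0.0], [0.814, -0.581, 0.0], [0.0, 0.0, -1.0]]
ft_force: [0.6, 0.0, 0.5]
grip_width: 59.8
```

jog_arm(
  plan=[
    {"slide": [0, 0, 0], "twist": 0},
    {"slide": [0, 0, 0], "twist": 0},
    {"slide": [0, 0, 0], "twist": 0},
    {"slide": [0, 0, 0], "twist": 0},
    {"slide": [0, 0, 0], "twist": 0},
    {"slide": [0, 0, 0], "twist": 0},
    {"slide": [0, 0, 0], "twist": 0},
  ],
  claw=1,
)

```text
clock: 13.0
tool_pos: [450.9, -187.9, 3.9]
orientation: [[0.581, 0.814, 0.002], [0.814, -0.581, 0.0], [0.001, 0.001, -1.0]]
ft_force: [-1.0, 0.5, 5.9]
grip_width: 38.1
```

jog_arm(
  plan=[
    {"slide": [0, 0, -4], "twist": 0},
    {"slide": [0, 0, -10], "twist": 0},
    {"slide": [0, 0, -20], "twist": 0},
    {"slide": [0, 0, -40], "twist": 0},
    {"slide": [0, 0, -60], "twist": 0},
    {"slide": [0, 0, -80], "twist": 0},
    {"slide": [0, 0, -100], "twist": 0},
    {"slide": [0, 0, -100], "twist": 0},
    {"slide": [0, 0, -100], "twist": 0},
  ],
)

```text
clock: 13.75
tool_pos: [451.2, -187.7, 104.3]
orientation: [[0.581, 0.814, 0.003], [0.814, -0.581, -0.0], [0.002, 0.003, -1.0]]
ft_force: [0.4, -0.3, -1.4]
grip_width: 37.8
```

```bash
python3 look.py g2
```

```text
clock 13.85 tcp [ 450.  -187.3  102.7] w 37.8 F [-0.3  0.6 -1. ]
```

View pics/g2.png

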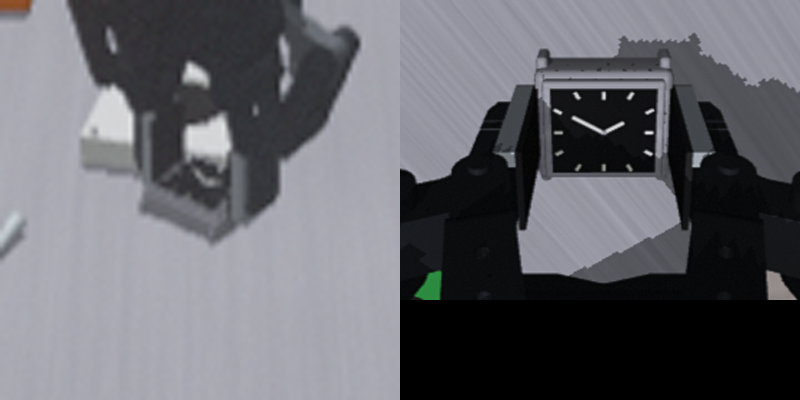

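jog_arm(
  plan=[
    {"slide": [15, -2, 0], "twist": -0.04},
    {"slide": [42, -5, 0], "twist": -0.1},
    {"slide": [74, -8, 0], "twist": -0.16},
    {"slide": [108, -12, 0], "twist": -0.22},
    {"slide": [142, -16, 0], "twist": -0.28},
    {"slide": [176, -19, 0], "twist": -0.34},
    {"slide": [210, -23, 0], "twist": -0.4},
    {"slide": [244, -27, 0], "twist": -0.46},
    {"slide": [278, -30, 0], "twist": -0.52},
    {"slide": [308, -34, 0], "twist": -0.58},
    {"slide": [330, -36, 0], "twist": -0.63},
    {"slide": [346, -38, 0], "twist": -0.655},
  ],
)

```text
clock: 14.85
tool_pos: [620.5, 120.5, 101.2]
orientation: [[-0.042, 0.999, -0.002], [0.999, 0.042, 0.001], [0.001, -0.002, -1.0]]
ft_force: [0.7, -0.4, -1.5]
grip_width: 37.9
```

jog_arm(
  plan=[
    {"slide": [0, 0, 0], "twist": 0},
    {"slide": [0, 0, 0], "twist": 0},
  ],
)

```text
clock: 15.02
tool_pos: [619.7, 117.5, 101.4]
orientation: [[-0.038, 0.999, -0.003], [0.999, 0.038, -0.0], [-0.0, -0.003, -1.0]]
ft_force: [-0.5, -0.6, -0.6]
grip_width: 37.7
```

```bash
python3 w.py w5 square_support_seat 630 133 16 50
```

```text
clock 15.0667 tcp [619.4 115.8 101.7] w 37.74413652268702 R [[-0.0354, 0.9994, -0.0027], [0.9994, 0.0354, -0.001], [-0.0009, -0.0027, -1.0]] F [-0.4 -1.6 -0.3] q7 -0.6
0.85 [189. 300.] 15688 rect [631.8 133.6] [84.5 84.1] 2.4 mean [632.1 138.2  13.6]
```

View pics/w5_top.png

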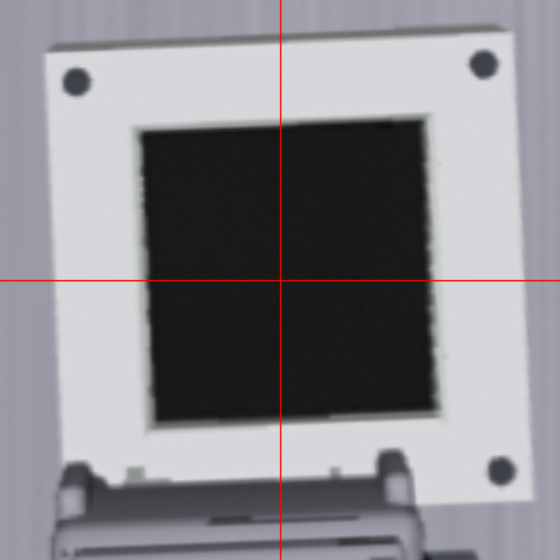

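jog_arm(
  plan=[
    {"slide": [7, 4, 5], "twist": 0},
    {"slide": [14, 9, 15], "twist": 0},
    {"slide": [17.1, 11, 28], "twist": 0},
    {"slide": [17.1, 11, 40], "twist": 0},
    {"slide": [17.1, 11, 52], "twist": 0},
    {"slide": [17.1, 11, 60], "twist": 0},
    {"slide": [17.1, 11, 65], "twist": 0},
    {"slide": [17.1, 11, 65], "twist": 0},
    {"slide": [17.1, 11, 65], "twist": 0},
    {"slide": [17.1, 11, 65], "twist": 0},
  ],
)

```text
clock: 15.95
tool_pos: [631.4, 133.3, 38.5]
orientation: [[-0.035, 0.999, 0.001], [0.999, 0.035, 0.0], [0.0, 0.001, -1.0]]
ft_force: [0.9, -0.3, 0.2]
grip_width: 37.9
```

```bash
python3 look.py p2
```

```text
clock 16.05 tcp [631.5 133.4  38.8] w 37.7 F [ 0.1  0.2 -0.7]
```

View pics/p2.png

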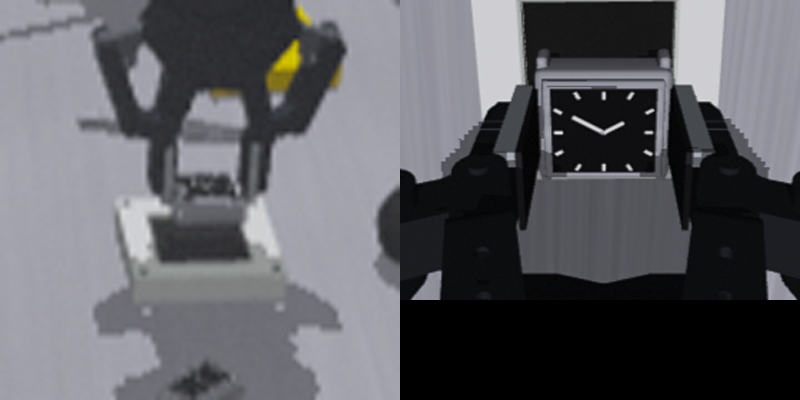

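jog_arm(
  plan=[
    {"slide": [0, 0, 8], "twist": 0},
    {"slide": [0, 0, 14], "twist": 0},
    {"slide": [0, 0, 18], "twist": 0},
    {"slide": [0, 0, 20], "twist": 0},
    {"slide": [0, 0, 21.5], "twist": 0},
    {"slide": [0, 0, 22.5], "twist": 0},
    {"slide": [0, 0, 23], "twist": 0},
    {"slide": [0, 0, 23], "twist": 0},
    {"slide": [0, 0, 23], "twist": 0},
  ],
)

```text
clock: 16.8
tool_pos: [630.5, 133.4, 16.0]
orientation: [[-0.035, 0.999, -0.001], [0.999, 0.035, 0.0], [0.0, -0.001, -1.0]]
ft_force: [-4.1, -0.2, 6.4]
grip_width: 37.3
```

jog_arm(
  plan=[
    {"slide": [0, 0, 0], "twist": 0},
    {"slide": [0, 0, 0], "twist": 0},
    {"slide": [0, 0, 0], "twist": 0},
    {"slide": [0, 0, 0], "twist": 0},
    {"slide": [0, 0, -2], "twist": 0},
    {"slide": [0, 0, -8], "twist": 0},
    {"slide": [0, 0, -18], "twist": 0},
    {"slide": [0, 0, -35], "twist": 0},
    {"slide": [0, 0, -60], "twist": 0},
    {"slide": [0, 0, -85], "twist": 0},
    {"slide": [0, 0, -105], "twist": 0},
    {"slide": [0, 0, -105], "twist": 0},
  ],
  claw=-0.4,
)

```text
clock: 17.8
tool_pos: [634.3, 133.7, 126.0]
orientation: [[-0.035, 0.999, 0.01], [0.999, 0.035, 0.003], [0.002, 0.01, -1.0]]
ft_force: [-0.3, -0.1, 0.1]
grip_width: 59.6
```

```bash
python3 w.py w6 square_watch_center 631 133 20 45
```

```text
clock 17.85 tcp [633.  133.7 123.7] w 60.031889870904685 R [[-0.0349, 0.9994, 0.0062], [0.9994, 0.0349, 0.002], [0.0018, 0.0063, -1.0]] F [-0.9  0.9 -0.9] q7 -2.3
0.65 [215. 274.] 2875 rect [632.6 132.1] [40.1 41.9] 1.8 mean [632.4 134.5  24.2]
```

View pics/w6_top.png

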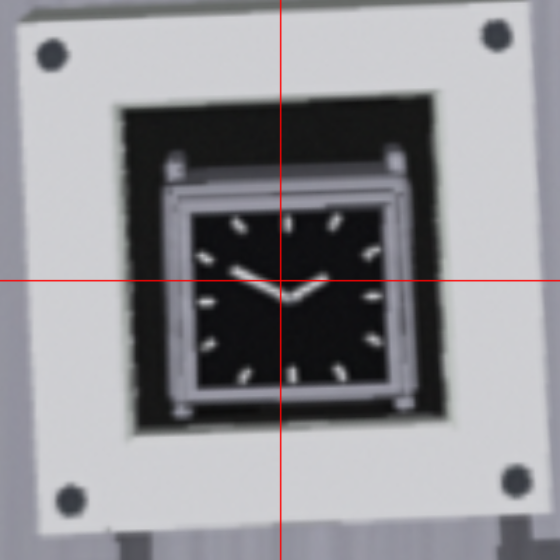

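jog_arm(
  plan=[
    {"slide": [-22, -3, 0], "twist": 0},
    {"slide": [-50, -8, 0], "twist": 0},
    {"slide": [-82, -12, 0], "twist": 0},
    {"slide": [-110, -16, 0], "twist": 0},
    {"slide": [-128, -19, 0], "twist": 0},
    {"slide": [-138.8, -20.4, 0], "twist": 0},
    {"slide": [-138.8, -20.4, 0], "twist": 0},
    {"slide": [-138.8, -20.4, 0], "twist": 0},
    {"slide": [-138.8, -20.4, 0], "twist": 0},
    {"slide": [-138.8, -20.4, 0], "twist": 0},
  ],
)

```text
clock: 18.73
tool_pos: [615.6, -3.6, 119.7]
orientation: [[-0.038, 0.999, -0.0], [0.999, 0.038, 0.001], [0.001, -0.0, -1.0]]
ft_force: [0.7, 0.2, -0.7]
grip_width: 59.7
```

```bash
python3 w.py w7 oblong_watch_center 615.5 -6 12 35
```

```text
clock 18.7833 tcp [615.5  -3.9 119.7] w 59.787040761388525 R [[-0.0379, 0.9993, -0.0004], [0.9993, 0.0379, 0.0008], [0.0009, -0.0003, -1.0]] F [ 0.5 -0.2  0.2] q7 10.4
0.85 [213. 279.] 1971 rect [615.9  -6.7] [45.9 26.5] 44.2 mean [616.   -4.6  12.1]
0.36 [ 39. 313.] 7444 rect [632.5 111.1] [84.1 39.5] 2.4 mean [632.1 108.2  14.3]
```

View pics/w7_top.png

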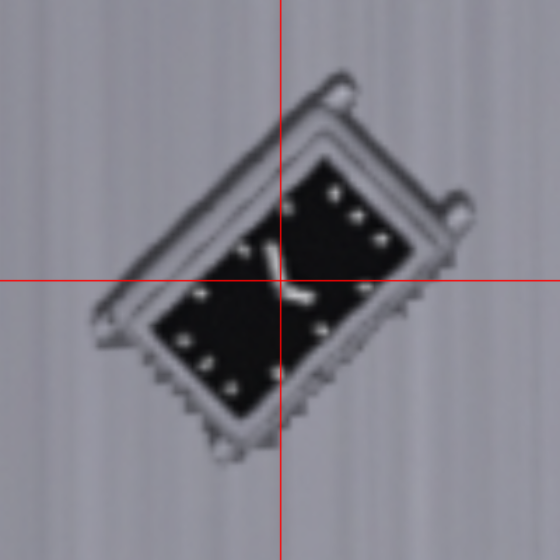

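jog_arm(
  plan=[
    {"slide": [0, 0, 10], "twist": 0.11},
    {"slide": [0, 0, 22], "twist": 0.23},
    {"slide": [0, 0, 34], "twist": 0.35},
    {"slide": [0, 0, 46], "twist": 0.47},
    {"slide": [-0.6, 0.3, 58], "twist": 0.59},
    {"slide": [-0.6, 0.3, 70], "twist": 0.71},
    {"slide": [-0.6, 0.3, 82], "twist": 0.834},
    {"slide": [-0.6, 0.3, 94], "twist": 0.834},
    {"slide": [-0.6, 0.3, 105], "twist": 0.834},
    {"slide": [-0.6, 0.3, 112], "twist": 0.834},
    {"slide": [-0.6, 0.3, 115.5], "twist": 0.834},
    {"slide": [-0.6, 0.3, 115.5], "twist": 0.834},
  ],
)

```text
clock: 19.83
tool_pos: [615.3, -6.6, 3.7]
orientation: [[0.716, 0.698, -0.001], [0.698, -0.716, 0.0], [-0.001, -0.001, -1.0]]
ft_force: [-0.8, 0.2, -0.9]
grip_width: 59.9
```

jog_arm(
  plan=[
    {"slide": [0, 0, 0], "twist": 0},
    {"slide": [0, 0, 0], "twist": 0},
    {"slide": [0, 0, 0], "twist": 0},
    {"slide": [0, 0, 0], "twist": 0},
    {"slide": [0, 0, 0], "twist": 0},
    {"slide": [0, 0, 0], "twist": 0},
    {"slide": [0, 0, 0], "twist": 0},
    {"slide": [0, 0, 0], "twist": 0},
  ],
  claw=1,
)

```text
clock: 20.5
tool_pos: [616.4, -6.8, 5.5]
orientation: [[0.717, 0.697, 0.002], [0.697, -0.717, 0.0], [0.001, 0.001, -1.0]]
ft_force: [-1.5, -1.0, 5.4]
grip_width: 23.9
```

jog_arm(
  plan=[
    {"slide": [0, 0, -4], "twist": 0},
    {"slide": [0, 0, -10], "twist": 0},
    {"slide": [0, 0, -20], "twist": 0},
    {"slide": [0, 0, -40], "twist": 0},
    {"slide": [0, 0, -60], "twist": 0},
    {"slide": [0, 0, -80], "twist": 0},
    {"slide": [0, 0, -100], "twist": 0},
    {"slide": [0, 0, -100], "twist": 0},
    {"slide": [0, 0, -100], "twist": 0},
  ],
)

```text
clock: 21.25
tool_pos: [616.5, -6.5, 106.1]
orientation: [[0.717, 0.698, 0.003], [0.698, -0.717, 0.001], [0.002, 0.002, -1.0]]
ft_force: [-0.5, 0.6, -1.6]
grip_width: 24.0
```

```bash
python3 look.py g3
python3 - <<'E'
from h import *
# check oblong recess orientation
s=pickle.load(open('scene0.pkl','rb'));P=xyz(s);g=s['color'].max(2)
m=(g<60)&(abs(P[...,0]-627.5)<35)&(abs(P[...,1]+139.5)<35)
print(cv2.minAreaRect(P[m][:,:2].astype(np.float32)),m.sum(), np.nanmedian(P[m][:,2]))
E
```

```text
clock 21.35 tcp [615.1  -6.3 104. ] w 24.0 F [-0.2  0.1 -0.2]
((626.9395751953125, -141.1871337890625), (35.075286865234375, 53.854759216308594), 18.833240509033203) 287 12.201881184269155
```

View pics/g3.png

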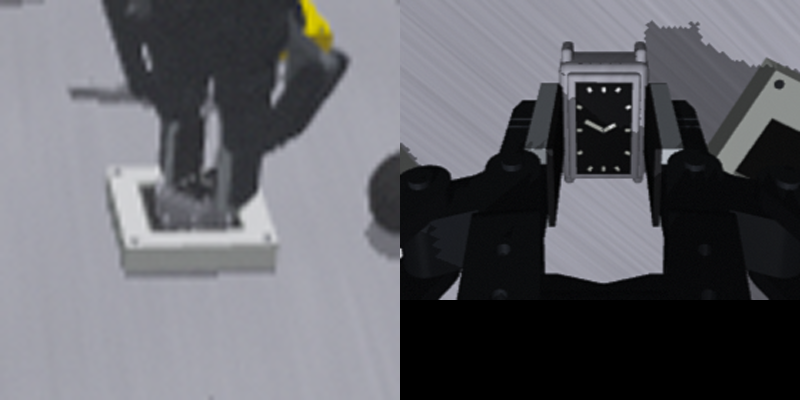

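jog_arm(
  plan=[
    {"slide": [-6, 8, 0], "twist": -0.06},
    {"slide": [-16, 21, 0], "twist": -0.17},
    {"slide": [-29, 38, 0], "twist": -0.28},
    {"slide": [-43, 56, 0], "twist": -0.39},
    {"slide": [-57, 74, 0], "twist": -0.5},
    {"slide": [-70, 92, 0], "twist": -0.61},
    {"slide": [-82, 108, 0], "twist": -0.72},
    {"slide": [-92, 121, 0], "twist": -0.83},
    {"slide": [-98.7, 130, 0], "twist": -0.94},
    {"slide": [-98.7, 130, 0], "twist": -1.04},
    {"slide": [-98.7, 130, 0], "twist": -1.087},
    {"slide": [-98.7, 130, 0], "twist": -1.087},
  ],
)

```text
clock: 22.35
tool_pos: [634.6, -168.9, 102.9]
orientation: [[-0.284, 0.959, -0.003], [0.959, 0.284, 0.001], [0.002, -0.002, -1.0]]
ft_force: [0.1, 0.0, 0.1]
grip_width: 24.0
```

jog_arm(
  plan=[
    {"slide": [0, 0, 0], "twist": 0},
    {"slide": [0, 0, 0], "twist": 0},
    {"slide": [0, 0, 0], "twist": 0},
  ],
)

```text
clock: 22.6
tool_pos: [635.4, -168.2, 104.0]
orientation: [[-0.284, 0.959, -0.001], [0.959, 0.284, 0.0], [0.0, -0.001, -1.0]]
ft_force: [-0.3, -0.3, -0.8]
grip_width: 23.9
```

```bash
python3 w.py w8 oblong_support_seat 627.5 -140 16 50
```

```text
clock 22.65 tcp [ 635.6 -168.2  104.2] w 23.939312671259238 R [[-0.284, 0.9588, -0.0006], [0.9588, 0.284, 0.0], [0.0002, -0.0006, -1.0]] F [-0.5  0.6 -0.7] q7 37.9
0.84 [169. 282.] 17043 rect [ 627.9 -139.7] [84.3 84.7] 16.8 mean [ 627.1 -137.2   14.1]
```

View pics/w8_top.png

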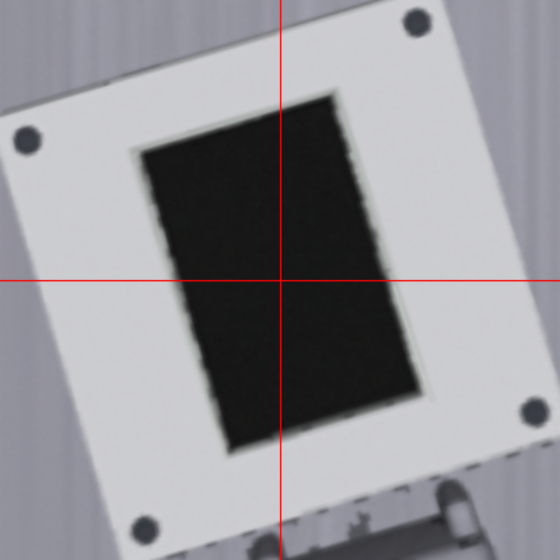

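jog_arm(
  plan=[
    {"slide": [10, 0, 5], "twist": 0},
    {"slide": [22, 0.5, 15], "twist": 0},
    {"slide": [30.4, 0.5, 28], "twist": 0},
    {"slide": [30.4, 0.5, 42], "twist": 0},
    {"slide": [30.4, 0.5, 54], "twist": 0},
    {"slide": [30.4, 0.5, 62], "twist": 0},
    {"slide": [30.4, 0.5, 66.5], "twist": 0},
    {"slide": [30.4, 0.5, 66.5], "twist": 0},
    {"slide": [30.4, 0.5, 66.5], "twist": 0},
    {"slide": [30.4, 0.5, 66.5], "twist": 0},
  ],
)

```text
clock: 23.53
tool_pos: [628.1, -139.9, 38.6]
orientation: [[-0.283, 0.959, 0.001], [0.959, 0.283, -0.0], [-0.001, 0.001, -1.0]]
ft_force: [0.2, -0.4, -0.2]
grip_width: 23.8
```

```bash
python3 look.py p3
```

```text
clock 23.6333 tcp [ 628.1 -139.7   38.7] w 23.8 F [ 0.1  0.2 -0.6]
```

View pics/p3.png

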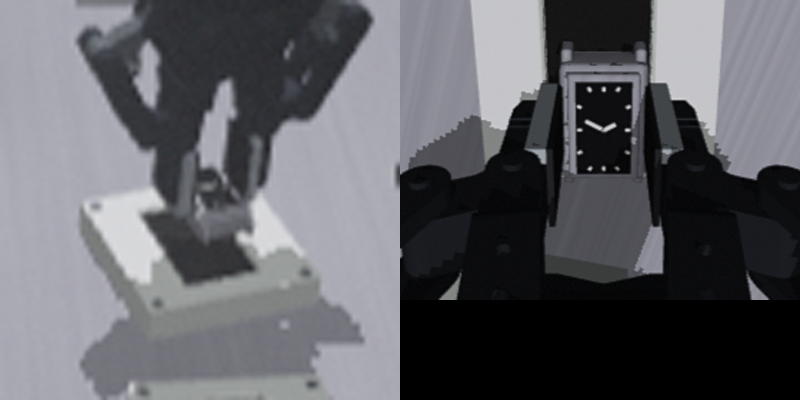

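Aligned, so I'm lowering it.

jog_arm(
  plan=[
    {"slide": [0, 0, 7], "twist": 0},
    {"slide": [0, 0, 13], "twist": 0},
    {"slide": [0, 0, 17], "twist": 0},
    {"slide": [0, 0, 19], "twist": 0},
    {"slide": [0, 0, 20.5], "twist": 0},
    {"slide": [0, 0, 21.2], "twist": 0},
    {"slide": [0, 0, 21.7], "twist": 0},
    {"slide": [0, 0, 21.7], "twist": 0},
    {"slide": [0, 0, 21.7], "twist": 0},
  ],
)

```text
clock: 24.38
tool_pos: [626.9, -139.1, 17.5]
orientation: [[-0.284, 0.959, -0.001], [0.959, 0.284, 0.001], [0.001, -0.001, -1.0]]
ft_force: [-5.2, 1.6, 9.8]
grip_width: 23.8
```

jog_arm(
  plan=[
    {"slide": [0, 0, 0], "twist": 0},
    {"slide": [0, 0, 0], "twist": 0},
    {"slide": [0, 0, 0], "twist": 0},
    {"slide": [0, 0, 0], "twist": 0},
    {"slide": [0, 0, 0], "twist": 0},
    {"slide": [0, 0, -6], "twist": 0},
    {"slide": [0, 0, -16], "twist": 0},
    {"slide": [0, 0, -35], "twist": 0},
    {"slide": [0, 0, -60], "twist": 0},
    {"slide": [0, 0, -85], "twist": 0},
    {"slide": [0, 0, -105], "twist": 0},
    {"slide": [0, 0, -105], "twist": 0},
  ],
  claw=-0.3,
)

```text
clock: 25.38
tool_pos: [630.7, -140.4, 127.2]
orientation: [[-0.284, 0.959, 0.01], [0.959, 0.284, -0.001], [-0.004, 0.009, -1.0]]
ft_force: [-0.2, -0.5, -0.5]
grip_width: 55.8
```

```bash
python3 w.py w9 oblong_watch_center 628 -139 20 45
```

```text
clock 25.4333 tcp [ 629.4 -139.9  124.9] w 55.59630962256414 R [[-0.2839, 0.9588, 0.0064], [0.9589, 0.2839, -0.0008], [-0.0026, 0.0059, -1.0]] F [-1.1 -0.1  0.1] q7 35.2
```

View pics/w9_top.png

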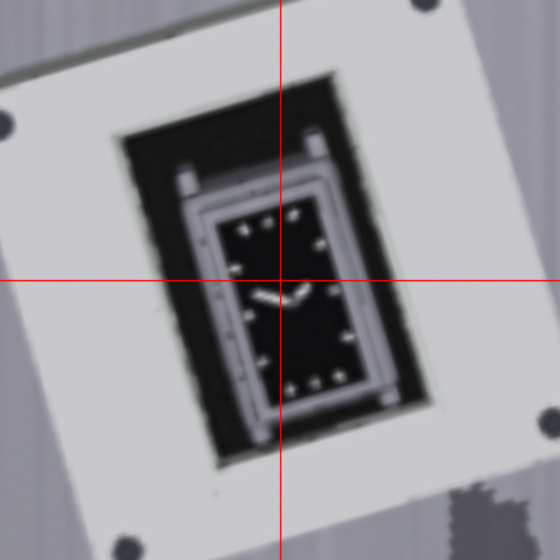

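jog_arm(
  plan=[
    {"slide": [30, -6, 0], "twist": 0},
    {"slide": [65, -14, 0], "twist": 0},
    {"slide": [102, -22, 0], "twist": 0},
    {"slide": [140, -30, 0], "twist": 0},
    {"slide": [178, -38, 0], "twist": 0},
    {"slide": [216, -46, 0], "twist": 0},
    {"slide": [254, -54, 0], "twist": 0},
    {"slide": [290, -62, 0], "twist": 0},
    {"slide": [322, -69, 0], "twist": 0},
    {"slide": [346, -74, 0], "twist": 0},
    {"slide": [360, -77, 0], "twist": 0},
    {"slide": [364.5, -78, 0], "twist": 0},
  ],
)

```text
clock: 26.48
tool_pos: [446.8, 190.5, 120.4]
orientation: [[-0.289, 0.957, -0.003], [0.957, 0.289, -0.0], [0.001, -0.002, -1.0]]
ft_force: [0.4, -0.3, -0.3]
grip_width: 55.5
```

jog_arm(
  plan=[
    {"slide": [0, 0, 0], "twist": 0},
    {"slide": [0, 0, 0], "twist": 0},
    {"slide": [0, 0, 0], "twist": 0},
    {"slide": [0, 0, 0], "twist": 0},
  ],
)

```text
clock: 26.82
tool_pos: [449.8, 186.6, 121.2]
orientation: [[-0.281, 0.96, 0.0], [0.96, 0.281, -0.001], [-0.001, -0.0, -1.0]]
ft_force: [0.1, -0.2, 0.9]
grip_width: 55.7
```

```bash
python3 w.py wa small_round_watch_center 449.5 188 12 30
```

```text
clock 26.8667 tcp [449.8 186.8 121.2] w 55.4272105242769 R [[-0.2817, 0.9595, 0.0001], [0.9595, 0.2817, -0.0004], [-0.0004, -0.0, -1.0]] F [ 0.  -0.1 -0.6] q7 -4.9
0.59 [204. 281.] 1176 rect [447.9 190.1] [26.5 31.3] 9.4 mean [447.6 190.9  11.9]
0.27 [327. 487.] 1559 rect [630.3 140.9] [28.9 40.5] 86.2 mean [629.5 142.9  22.4]
```

View pics/wa_top.png

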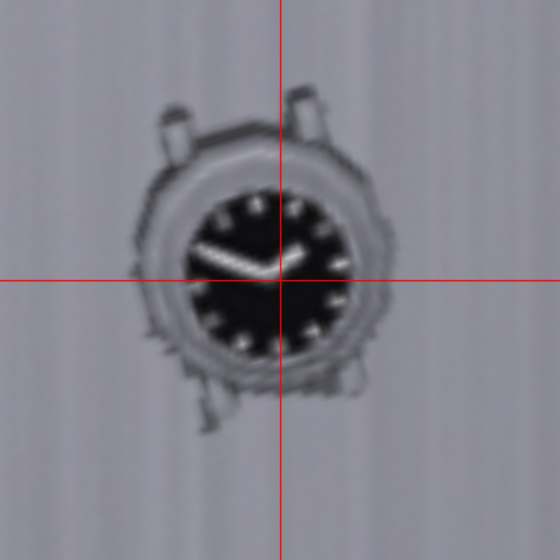

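jog_arm(
  plan=[
    {"slide": [1.8, -0.9, 15], "twist": 0.06},
    {"slide": [1.8, -0.9, 40], "twist": 0.113},
    {"slide": [1.8, -0.9, 65], "twist": 0.113},
    {"slide": [1.8, -0.9, 85], "twist": 0.113},
    {"slide": [1.8, -0.9, 100], "twist": 0.113},
    {"slide": [1.8, -0.9, 110], "twist": 0.113},
    {"slide": [1.8, -0.9, 115], "twist": 0.113},
    {"slide": [1.8, -0.9, 117], "twist": 0.113},
    {"slide": [1.8, -0.9, 117], "twist": 0.113},
    {"slide": [1.8, -0.9, 117], "twist": 0.113},
  ],
)

```text
clock: 27.75
tool_pos: [448.5, 189.7, 5.0]
orientation: [[-0.174, 0.985, 0.001], [0.985, 0.174, 0.001], [0.001, 0.001, -1.0]]
ft_force: [0.5, -0.1, 0.1]
grip_width: 55.8
```

jog_arm(
  plan=[
    {"slide": [0, 0, 0], "twist": 0},
    {"slide": [0, 0, 0], "twist": 0},
    {"slide": [0, 0, 0], "twist": 0},
    {"slide": [0, 0, 0], "twist": 0},
    {"slide": [0, 0, 0], "twist": 0},
    {"slide": [0, 0, 0], "twist": 0},
    {"slide": [0, 0, 0], "twist": 0},
    {"slide": [0, 0, 0], "twist": 0},
  ],
  claw=1,
)

```text
clock: 28.42
tool_pos: [448.3, 189.8, 5.4]
orientation: [[-0.174, 0.985, 0.001], [0.985, 0.174, 0.001], [0.001, 0.001, -1.0]]
ft_force: [-1.4, 0.3, 7.1]
grip_width: 24.6
```

jog_arm(
  plan=[
    {"slide": [0, 0, -4], "twist": 0},
    {"slide": [0, 0, -10], "twist": 0},
    {"slide": [0, 0, -20], "twist": 0},
    {"slide": [0, 0, -40], "twist": 0},
    {"slide": [0, 0, -60], "twist": 0},
    {"slide": [0, 0, -80], "twist": 0},
    {"slide": [0, 0, -100], "twist": 0},
    {"slide": [0, 0, -100], "twist": 0},
    {"slide": [0, 0, -100], "twist": 0},
  ],
)

```text
clock: 29.17
tool_pos: [448.5, 190.0, 105.9]
orientation: [[-0.174, 0.985, 0.003], [0.985, 0.174, 0.002], [0.001, 0.003, -1.0]]
ft_force: [-1.5, 0.5, -0.5]
grip_width: 24.5
```

```bash
python3 look.py g4
```

```text
clock 29.2667 tcp [447.3 189.4 104.1] w 24.3 F [ 0.8 -0.  -0.6]
```

View pics/g4.png

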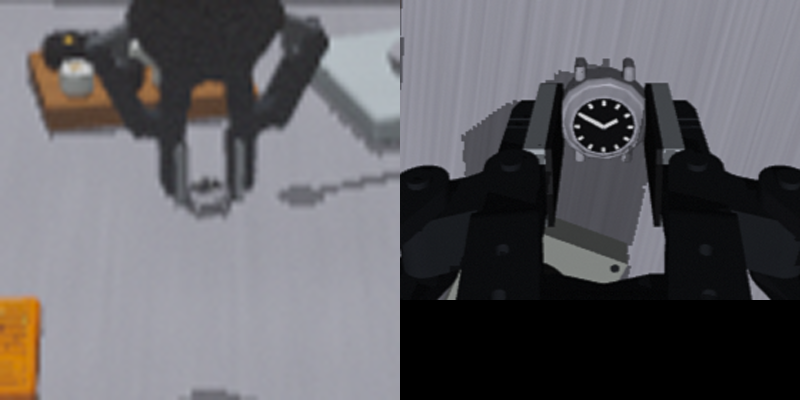

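jog_arm(
  plan=[
    {"slide": [-15, -3, 0], "twist": 0.04},
    {"slide": [-38, -9, 0], "twist": 0.1},
    {"slide": [-66, -15, 0], "twist": 0.17},
    {"slide": [-94, -22, 0], "twist": 0.24},
    {"slide": [-120, -28, 0], "twist": 0.31},
    {"slide": [-142, -33, 10], "twist": 0.37},
    {"slide": [-158, -37, 20], "twist": 0.422},
    {"slide": [-169, -40, 32], "twist": 0.422},
    {"slide": [-169, -40, 45], "twist": 0.422},
    {"slide": [-169, -40, 55], "twist": 0.422},
    {"slide": [-169, -40, 60], "twist": 0.422},
    {"slide": [-169, -40, 60], "twist": 0.422},
  ],
)

```text
clock: 30.27
tool_pos: [436.5, 15.3, 43.1]
orientation: [[0.246, 0.969, -0.003], [0.969, -0.246, -0.001], [-0.002, -0.003, -1.0]]
ft_force: [-1.3, 0.1, -0.6]
grip_width: 24.4
```

jog_arm(
  plan=[
    {"slide": [0, 0, 0], "twist": 0},
    {"slide": [0, 0, 0], "twist": 0},
    {"slide": [0, 0, 0], "twist": 0},
  ],
)

```text
clock: 30.52
tool_pos: [438.3, 16.4, 44.8]
orientation: [[0.244, 0.97, 0.001], [0.97, -0.244, 0.0], [0.001, 0.001, -1.0]]
ft_force: [-0.4, -0.0, -0.6]
grip_width: 24.2
```

```bash
python3 look.py p4;python3 w.py wb small_round_support_seat 438 16 16 50
```

```text
clock 30.6167 tcp [438.2  16.4  44.7] w 24.3 F [-0.4  0.9  0.1]
clock 30.6667 tcp [438.2  16.4  44.7] w 24.388109151341684 R [[0.2441, 0.9698, 0.0009], [0.9698, -0.2441, 0.0004], [0.0006, 0.0008, -1.0]] F [-0.   0.1 -0.1] q7 -5.9
0.6 [224. 279.] 17230 rect [438.7  15.8] [85.2 84.6] 76.1 mean [442.2  31.5  14.2]
```

View pics/p4.png

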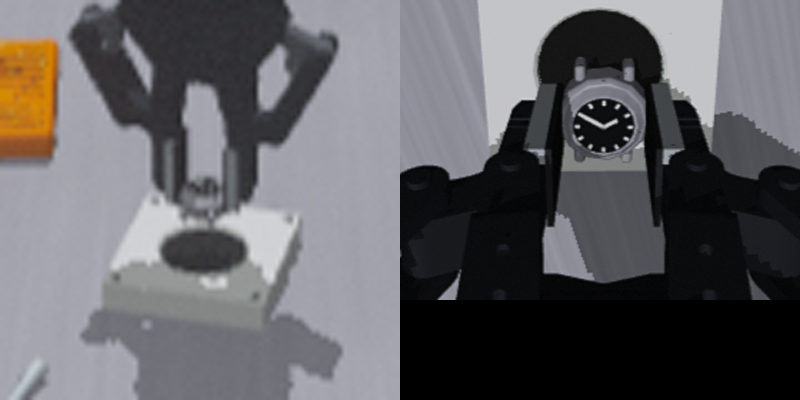

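View pics/wb_top.png

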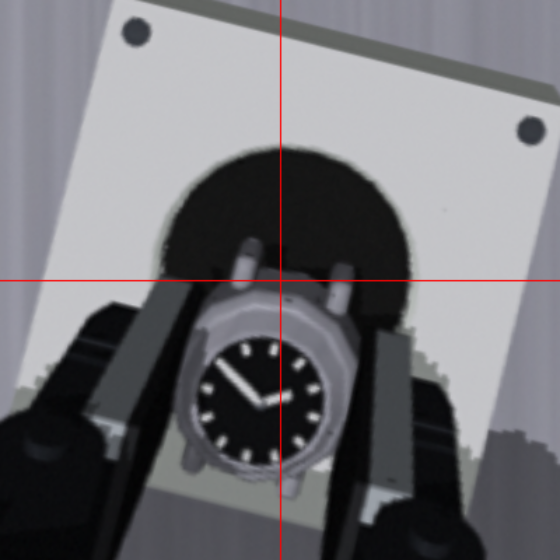

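jog_arm(
  plan=[
    {"slide": [0, 0, 8], "twist": 0},
    {"slide": [0, 0, 16], "twist": 0},
    {"slide": [0, 0, 21], "twist": 0},
    {"slide": [0, 0, 24], "twist": 0},
    {"slide": [0, 0, 26], "twist": 0},
    {"slide": [0, 0, 27.2], "twist": 0},
    {"slide": [0, 0, 28], "twist": 0},
    {"slide": [0, 0, 28], "twist": 0},
    {"slide": [0, 0, 28], "twist": 0},
  ],
)

```text
clock: 31.47
tool_pos: [437.4, 16.0, 17.2]
orientation: [[0.245, 0.97, -0.001], [0.97, -0.245, 0.001], [0.001, -0.001, -1.0]]
ft_force: [-5.2, -0.7, 16.5]
grip_width: 24.2
```

jog_arm(
  plan=[
    {"slide": [0, 0, -0.5], "twist": 0},
    {"slide": [0, 0, -0.5], "twist": 0},
    {"slide": [0, 0, -0.5], "twist": 0},
  ],
)

```text
clock: 31.72
tool_pos: [437.4, 16.0, 17.3]
orientation: [[0.245, 0.97, -0.001], [0.97, -0.245, 0.001], [0.0, -0.001, -1.0]]
ft_force: [-3.1, -0.8, 9.6]
grip_width: 24.5
```

jog_arm(
  plan=[
    {"slide": [0, 0, 0], "twist": 0},
    {"slide": [0, 0, 0], "twist": 0},
    {"slide": [0, 0, 0], "twist": 0},
    {"slide": [0, 0, 0], "twist": 0},
    {"slide": [0, 0, 0], "twist": 0},
    {"slide": [0, 0, -6], "twist": 0},
    {"slide": [0, 0, -16], "twist": 0},
    {"slide": [0, 0, -35], "twist": 0},
    {"slide": [0, 0, -60], "twist": 0},
    {"slide": [0, 0, -85], "twist": 0},
    {"slide": [0, 0, -115], "twist": 0},
    {"slide": [0, 0, -115], "twist": 0},
  ],
  claw=-0.3,
)

```text
clock: 32.72
tool_pos: [441.4, 16.2, 137.0]
orientation: [[0.245, 0.969, 0.01], [0.97, -0.245, 0.003], [0.005, 0.009, -1.0]]
ft_force: [0.9, -0.0, 1.1]
grip_width: 55.5
```

```bash
python3 w.py wc small_round_watch_center 438 16 20 45
python3 - <<'E'
from h import *
from m import rect
C={'large':(628,-277,'large_round_watch_center'),'small':(438,16,'small_round_watch_center'),'sq':(631,133.5,'square_watch_center'),'ob':(627.7,-139.3,'oblong_watch_center')}
for n in ['scene','side']:
    s=snap(n,n+'E');P=xyz(s)
    for k,(x,y,q) in C.items():
        m=(np.hypot(P[...,0]-x,P[...,1]-y)<30)&(P[...,2]>20.5)&(P[...,2]<40)
        if m.sum()>20:
            a=P[m];r=cv2.minAreaRect(a[:,:2].astype(np.float32))
            t=a[a[:,2]>23.5]
            A=np.c_[t[:,:2]-t[:,:2].mean(0),np.ones(len(t))];co=np.linalg.lstsq(A,t[:,2],rcond=None)[0]
            print(n,k,m.sum(),np.round(r[0],1),np.round(r[1],1),'z95',np.round(np.percentile(a[:,2],[50,95]),1),'tilt',np.round(co[:2],3))
    for q in ['dish','tweezers']:
        for d in bot.cut_out(s,q)[:2]:
            print(n,q,round(d['confidence'],2),rect(P,d['pixels'],3.5,30)[:3])
E
```

```text
clock 32.7667 tcp [440.1  16.4 135. ] w 55.43340759661505 R [[0.2444, 0.9696, 0.0073], [0.9697, -0.2444, 0.0024], [0.0041, 0.0065, -1.0]] F [0.2 0.5 0.4] q7 -12.8
0.92 [207. 275.] 1229 rect [439.2  14.5] [35.3 27. ] 76.6 mean [439.7  17.1  23.3]
scene large 209 [ 629.1 -276.7] [47.3 41.4] z95 [25.6 28.9] tilt [ 0.007 -0.007]
scene small 97 [433.7  18. ] [28.7 36.1] z95 [24.4 27.9] tilt [0.043 0.012]
scene sq 319 [632.9 132.4] [37.4 42. ] z95 [25.3 28. ] tilt [-0.002 -0.016]
scene ob 167 [ 629.  -139.8] [25.7 42.2] z95 [25.1 28.3] tilt [-0.007 -0.017]
scene dish 0.62 (array([ 449.1, -353.9]), array([70.7, 73.3]), 11.1)
scene tweezers 0.73 (array([631.4, 282.7]), array([  9.3, 112.5]), 79.9)
side large 332 [ 628.4 -278.1] [44.5 48.6] z95 [25.5 27.9] tilt [0.005 0.008]
side small 79 [438.2  12.6] [26.7 23.4] z95 [25.3 27.7] tilt [-0.063  0.065]
side sq 138 [630.3 130.5] [38.9 41. ] z95 [25.4 28.3] tilt [-0.007 -0.002]
side ob 169 [ 628.  -141.6] [28.9 43.9] z95 [25.  27.8] tilt [0.003 0.003]
side dish 0.81 (array([ 449.3, -352.7]), array([71.9, 71. ]), 51.9)
side tweezers 0.69 (array([633.8, 279.5]), array([ 23.5, 117.2]), 83.1)
side tweezers 0.56 (array([ 626.4, -139.3]), array([86.6, 89.7]), 17.1)
```

View pics/wc_top.png

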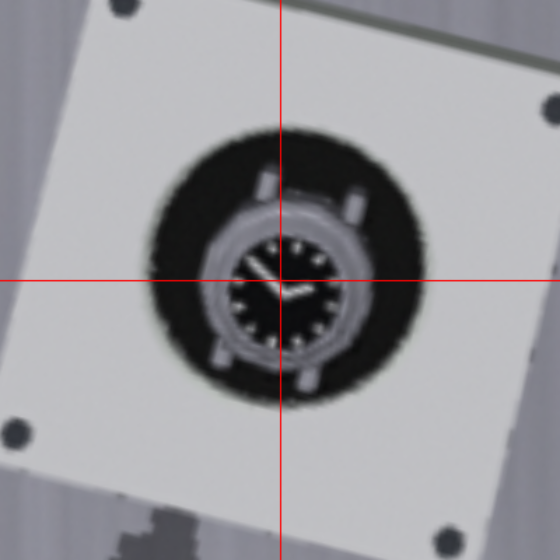

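View pics/sideE.png

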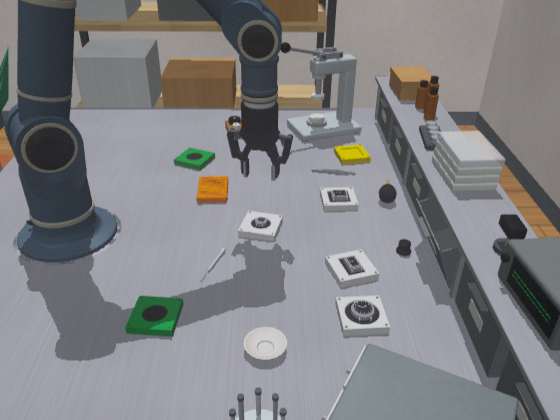

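Run:
```python
from h import *
for i in range(3):
    s=bot.snapshot('wrist');P=xyz(s)
    # dial disc: radius 9 round image centre of dial
    m=(np.hypot(P[...,0]-438.3,P[...,1]-16)<9)&(P[...,2]>20)&(P[...,2]<32)
    t=P[m];A=np.c_[t[:,:2]-t[:,:2].mean(0),np.ones(len(t))];co=np.linalg.lstsq(A,t[:,2],rcond=None)[0]
    f=P[(np.hypot(P[...,0]-438.3,P[...,1]-16)>24)&(np.hypot(P[...,0]-438.3,P[...,1]-16)<38)&(P[...,2]>12)][:,2]
    print(m.sum(),np.round(co,3),'block top',np.median(f))
o=bot.observe();print(np.round(o['qd'],2),o['tool_pos'])
```

```text
480 [-3.000e-03 -2.000e-03  2.539e+01] block top 171.40597012325412
474 [ 1.3000e-02 -5.0000e-03  2.5336e+01] block top 171.50181133511722
478 [1.4000e-02 0.0000e+00 2.5347e+01] block top 171.63913910382564
[ 0.02 -0.14  0.07 -0.17 -0.05  0.02 -0.  ] [437.54684423  15.98178791 131.25445279]
```

The small dial is level and at 25.4 mm, close to the expected 26 mm. I'm handing in.

```bash
python3 -c "
from plant import bot
print(bot.close_job())"
```

```text
the job is handed in; nothing more can be done
None
```

I set all four watch heads dial up in their matching white supports and handed the job in after about 33 s of the 96 s allowed. `close_job` reports no verdict.

- **Picking and placing:** I gripped each watch by its 3-9 o'clock sides, lowered it until the wrist force showed contact (5 to 16 N), then released it. I left the green and yellow look-alikes alone.
- **Position:** In the last images each watch is inside its recess and about 1 to 3 mm from the recess centre by most readings. The exception is the small round watch, which read about 5 mm off in the scene camera and 3.5 mm in the side camera. Those two views had few points on it, and the wrist view shows it centred.
- **Level and height:** Dial tops measure about 25 to 26 mm above the bench (26 expected). Tilts are under 0.02 rad, again except the small round watch, where the scene and side fits gave 0.04 to 0.09 rad. Three closer wrist-camera fits gave 0.014 rad or less, so I took it as flat.
- **Bystanders:** The dish reads within about 1.2 mm of its starting position. The tweezers read within about 4.5 mm, which I take as measurement noise.
- **A failed check:** The reading I meant to take of the small support's block top came out as 171 mm. It picked up the gripper, so I ignored it.

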